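# Level the kitchen stand

### The job

Swing the lock lever off the levelling knob, all the way into its notch. Then turn the knob until, with the stand's foot pressed down on the counter, the spirit level's bubble sits in the middle between its two lines. Finish with the gripper off the knob and pressing firmly down on the spirit level, as it lies along the shelf, so that the foot stays planted and the bubble stays centred: the program ends while still pressing.

Things in the scene. Friction and masses are not known exactly. Their poses are not given: they have to be found in the camera images.
- deck (a point): Point on the upper face of the stand's shelf, an aluminium plate 190 (x) x 475 (y) x 10 mm, 85 mm above the counter, tilted by no more than 0.03 rad. The y axis runs along the shelf, away from the knob and towards a fixed steel canister (112 mm wide, 74 mm high, at y = 240 mm); the plate spans x -95..95, y -175..300 mm from this point.
- axle (a joint): Tip of the shelf about its two fixed feet (under the deck's y = 150 mm), rad: 0 = levelling foot planted; 0.022 = tipped up 6 mm at that foot, as it is when left alone, since the canister overhangs. The level reads true only while the foot is planted. That takes about 1 to 3 N down on the knob, or 3 to 7 N on the middle of the spirit level; 10 N on either is plenty.
- knob_mid (a point): On the upright axis of the round black levelling knob (over the foot, deck y = -130 mm): smooth grip 40 mm wide, 30 high, on a flange 68 wide that turns with it and may be pushed down. Point 19 mm above the flange, 11 mm below the top; axes of the shelf. Clockwise from above moves the bubble about 6 mm towards the knob per rad (foot planted); 0.08 N m; 0.6 to 1.6 rad is needed.
- lever (a joint): Angle of the lock lever, rad, about the upright axis at lever_axis: 0 = straight over the knob, pointing along the shelf's -x; grows counter-clockwise seen from above; 1.4 = home in its notch between two brass pins, against a stop, pointing about along the shelf's -y, clear of the knob. Stiff (0.07 N m), stays where it is left. Starts at 0 to 0.3.
- lever_axis (a point): Point on the lever's upright pivot post, at the underside of the steel lever arm, 41 mm above the shelf, 92 mm from the knob's axis in the shelf's +x. The arm is 14 mm wide, 12 mm high at the pivot.
- lever_handle (a point): Point on the upright round black handle pin at the lever's end, 18 mm in diameter, 125 mm from the pivot axis. The pin's top is 19 mm above this point; the arm's upper face is 20 mm below it.
- thumb_pad (a point): Middle of the upper face of the loose aluminium spirit level (32 mm wide, 180 mm long, 26 mm high, 0.27 kg), where a dark rubber thumb pad 28 x 40 mm marks the place to press. The y axis runs along the level; the green vial is let into the upper face, its middle 48 mm from this point in +y (away from the knob), with two black lines 20 mm apart.
- bubble (a joint): Position of the pale bubble (about 14 mm long) in the vial, m from midway between the two lines, positive away from the knob; it goes to the higher end, by 1.2 mm per mrad of tilt, with stops at +-17 mm, and settles in about a second. The stand gives a little: pressing on the level instead of the knob, or harder or softer by 10 N, shifts the bubble by about 1 mm.
- sauce_mid (a point): Middle of a tall sauce bottle, 56 mm wide, 170 mm high: leave it alone.
- spice_mid (a point): Middle of a spice jar, 44 mm wide, 80 mm high: leave it alone.
- tin_mid (a point): Middle of a tin, 76 mm wide, 60 mm high: leave it alone.
- bowl_mid (a point): Middle of a white bowl, 110 mm wide, 50 mm high: leave it alone.
- mug_mid (a point): Middle of a mug, 76 mm wide, 85 mm high: leave it alone.
Things that resemble listed ones, but are neither listed nor needed, are in the scene too. What is shaped like the part that bears thumb_pad but blue, orange or yellow is not meant.

How it is judged:
By the outcome, as a careful person would: the job done as asked, in the order asked, and still so for the second after the job is handed in, while the arm keeps its last pose, push and grip.
It also fails if it takes over 64 s, if anything falls off the work surface, if the arm or the gripper's body presses on something with over 40 N, if the wrist force passes 120 N, or if a joint passes its speed limit or range.

### The arm

A 6-joint arm with a two-finger parallel gripper is mounted at the origin on the work surface. World frame = base frame: x ahead of the robot, y to its left, z up, the work surface at z = 0. Lengths are in m, angles in rad, forces in N, time in s.
With the tool pointing down it reaches from about 0.3 to 1 m from the base axis. Payload 5.1 kg.
Tool frame: the origin (TCP) lies midway between the tips of the shut fingers; the grasp point (between the pads) lies grip_point_offset behind it (grip_point_offset is the distance from the TCP to the grasp point, in m); z points along the fingers, y is the direction in which the jaws open and shut (so a half turn about z gives the same grasp; the last joint's range is limited). The gripper opens to 95 mm and grips with 3 to 60 N. Pads are 20 mm wide; open, the fingers measure 119 mm over their backs; the gripper's body (75 mm by 180 mm) begins 59 mm behind the grasp point.
Start: joints at [-0.083, 0.124, 1.65, -0, 1.367, -0.083], TCP at [0.65, -0, 0.189] pointing down, gripper open.
Joint ranges: [-2.61, 2.61], [-1.02, 2.33], [0.03, 2.71], [-1.35, 4.49], [0.32, 2.68], [-2.91, 2.91]. Speed limits (rad/s): [2.57, 2.57, 3.14, 3.14, 3.14, 3.14].

### API

Orientations are given as a unit quaternion [x, y, z, w].
In Python, from bench import * gives the robot as it stands.
- The arm moves only by the tool arm_command, never from a script. Its argument "targets" is a list of rows, each an object with "travel": the shift along the tool's x, y, z in m, a list of three; "twist": the turn, a rotation vector about the tool's x, y, z in rad, a list of three. In form: [{"travel": [dx, dy, dz], "twist": [ax, ay, az]}, ...]. A call has 1 to 8 rows; each row shifts and turns the commanded pose from where the row before left it, along the tool's axes as they then stand; what a row does not reach is not made up. A row lasts 1/10 s, in which the tool goes at most 50 mm and 8.59 degrees, less where a joint would pass 70% of its speed; a pose out of reach is approached as far as the arm can. A call with a gripper value outside its range is refused whole. "jaw" is the finger opening in m, from 0 to 0.0951, set as the call begins (left out, the last holds). The fingers move at their own pace and stop on an object; "grip_force" is the grip in N (left out, the last holds). Time passes only in rows, so rows that do not move let the fingers close. It gives the time, the measured TCP pose, the force and the opening at its end, in the units of the state.
- read_state(): the state, without advancing time (a new reading comes with each control period).
- read_camera(name): name is "scene" or "side" or "wrist"; returns the picture (384x512x3 uint8, blue, green, red); there is no depth.
- calibration(name): a dict with "vfov" (degrees; the focal length in pixels is half the picture's height over the tangent of half this angle, whatever the lens; pixels are square), "cx", "cy" (the principal point, pixels), "k1" (the pictures are not rectified: a ray, as slopes to the right and down, at radius r is drawn at 1 + k1 r^2 times it, then the intrinsics apply), "world_to_cam" (4x4, takes a point from world to camera coordinates); the wrist camera has in their place "mount" (4x4, takes a point from camera to tool coordinates, whose origin is the TCP and whose axes are the flange's). Camera axes: x right, y up, looking along -z (the intrinsics and any distortion apply to the point x, -y, -z); pixel columns grow to the right and rows downward; lengths in m; the calibration is good to about 2 mm. A picture is of the moment at which its call begins: read the wrist's pose just before it. calibration takes no time and is no camera call.
- job_done(): hands the job in, once; it reports no verdict.
Trained networks look in the newest picture that a camera, given by its name, has taken for a name from the list of things; names that differ only in an ending like _2 or _b are one class to them, and where a whole thing is asked for, a point or a joint stands for the part that bears it (a point fixed in the world has none). Each returns a list of dicts, best first, with "p" (0 to 1); they miss things now and then, are a little off and sometimes report something else, mostly with a low value. They report only what shows in the picture. A call takes as long as a camera call. They do not tell look-alikes from the thing itself.
- find_in(camera, name): "position" ([column, row] in pixels, amid what is visible of it).
- cut_out(camera, name): "region" (384x512 bool, what is visible of it) and "position" ([column, row] in pixels, amid what is visible of it).
The state is a dict: "t": time; "joint_positions": joint angles; "dq": joint speeds; "tau": joint torques, N m; "position": TCP position; "ee_rot": TCP orientation; "ft_force": force on the tool from outside, world axes, zero at the start; "moment": the same for the moment, N m; "finger_gap": finger opening in m.
Only numpy, scipy, OpenCV 4.12 (cv2) and the standard library are available. Lean on these libraries where they do the work, as an engineer would, in place of code of your own. Each camera call takes 0.05 s, during which the arm holds its last target. There are 200 camera calls.

## Working session

There is one attempt and no reset: what is moved stays moved. The work goes in short steps, Python scripts to look and compute and a tool call to move; the robot and the scene stay as the last step left them, time stands still between calls to the robot, and variables do not carry over. Pictures are saved under pics/ and viewed, about 8 in all and at most 12, crops included, and the job is handed in when it is done.

Besides the shell and the picture viewer there is one more tool, called after "Emit:" as a command line: name --argument value ..., lists and objects as JSON in quotes. arm_command: Moves the arm, as the interface text tells. Its arguments: {"type":"object","properties":{"targets":{"type":"array"},"jaw":{"type":"number"},"grip_force":{"type":"number"}},"required":["targets"]}

```bash
mkdir -p pics
cat > h.py <<'E'
from bench import *
import numpy as np, cv2
from scipy.spatial.transform import Rotation as R
def cam(name, st=None):
    c=calibration(name)
    f=192/np.tan(np.radians(c['vfov'])/2)
    if 'world_to_cam' in c: T=np.linalg.inv(np.array(c['world_to_cam']))
    else:
        W=np.eye(4); W[:3,:3]=R.from_quat(st['ee_rot']).as_matrix(); W[:3,3]=st['position']
        T=W@np.array(c['mount'])
    K=np.array([[f,0,c['cx']],[0,f,c['cy']],[0,0,1]]); k=c['k1']
    return K,k,T
def ray(C,uv):
    K,k,T=C
    # r_d = r(1+k r^2)
    d=(np.array(uv,float)-K[:2,2])/K[0,0]; s=d.copy()
    for _ in range(30): s=d/(1+k*(s@s))
    v=T[:3,:3]@np.array([s[0],-s[1],-1]); return T[:3,3],v
def onz(C,uv,z):
    o,v=ray(C,uv); return o+v*(z-o[2])/v[2]
def proj(C,p):
    K,k,T=C; q=np.linalg.inv(T)@np.append(p,1); s=np.array([q[0],-q[1]])/-q[2]
    s=s*(1+k*(s@s)); return s*K[0,0]+K[:2,2]
def tri(rays):
    A=np.zeros((3,3));b=np.zeros(3)
    for o,v in rays:
        v=v/np.linalg.norm(v);P=np.eye(3)-np.outer(v,v);A+=P;b+=P@o
    return np.linalg.solve(A,b)
E
python3 - <<'E'
from h import *
st=read_state(); print(st)
ims=[read_camera(n) for n in ('scene','side','wrist')]
for n,im in zip(('scene','side','wrist'),ims): cv2.imwrite(f'pics/{n}0.png',im)
cv2.imwrite('pics/a.png',np.hstack([cv2.resize(ims[0],(800,600))])); 
cv2.imwrite('pics/b.png',cv2.resize(ims[1],(800,600)))
for n in ('scene','side'):
    print(n, cam(n)[2][:3].round(3).tolist())
    for x in ('knob_mid','lever_axis','lever_handle','thumb_pad','bubble','deck'):
        print(x,[(np.round(d['position'],1).tolist(),round(d['p'],2)) for d in find_in(n,x)[:3]])
E
```

```text
{'t': 0.0, 'joint_positions': array([-8.26080737e-02,  1.24506475e-01,  1.65166092e+00, -9.66640194e-06,
        1.36750272e+00, -8.26105154e-02]), 'dq': array([ 0.0009678 ,  0.00085927,  0.00113929,  0.00054758, -0.00066756,
        0.00133963]), 'tau': array([-6.25927078e-04, -4.17603564e+01, -3.59935069e+01,  7.73367751e-02,
        4.92534391e-02, -1.75303944e-04]), 'position': array([6.49306726e-01, 2.00682800e-05, 1.87993953e-01]), 'ee_rot': array([ 7.07104843e-01,  7.07107956e-01, -6.74995819e-04, -7.89540183e-04]), 'ft_force': array([0.20929053, 0.07460622, 0.2421884 ]), 'moment': array([-0.04987424,  0.04565248, -0.03008745]), 'finger_gap': 0.09509852270196009}
scene [[0.625, -0.645, 0.44, 1.05], [0.78, 0.515, -0.355, -0.393], [0.003, 0.565, 0.825, 1.211]]
knob_mid [([279.0, 215.9], 0.84)]
lever_axis [([278.8, 221.3], 0.69)]
lever_handle [([247.5, 236.4], 0.87), ([322.0, 261.4], 0.35)]
thumb_pad [([208.8, 295.5], 0.93), ([197.6, 205.7], 0.78), ([124.3, 217.5], 0.7)]
bubble []
deck [([276.0, 219.4], 0.78)]
side [[0.977, 0.133, -0.163, 0.284], [-0.211, 0.576, -0.79, -0.878], [-0.011, 0.806, 0.591, 0.839]]
knob_mid [([269.2, 190.7], 0.59)]
lever_axis [([271.0, 194.9], 0.61)]
lever_handle [([310.9, 203.6], 0.93)]
thumb_pad [([335.3, 290.3], 0.97), ([214.5, 264.2], 0.95), ([273.6, 178.1], 0.93)]
bubble []
deck [([274.1, 191.8], 0.87), ([165.4, 177.8], 0.56)]
```

View pics/a.png

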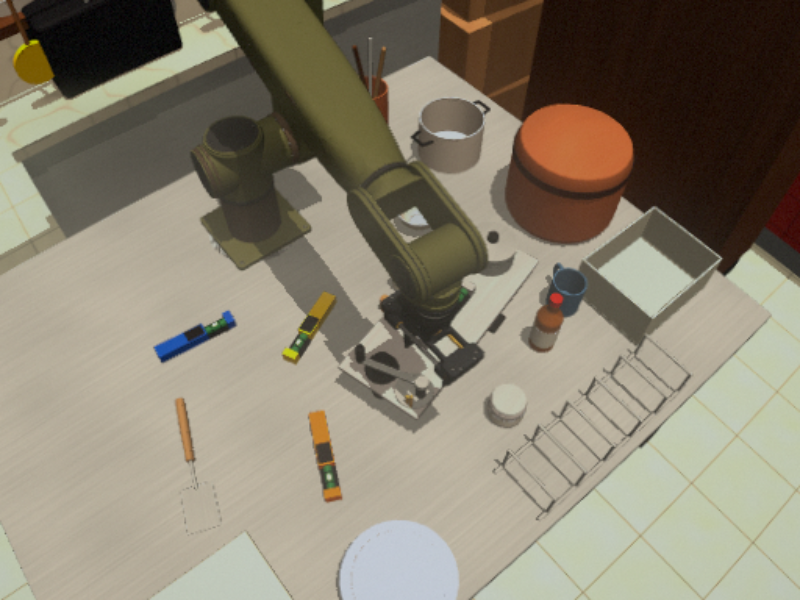

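View pics/b.png

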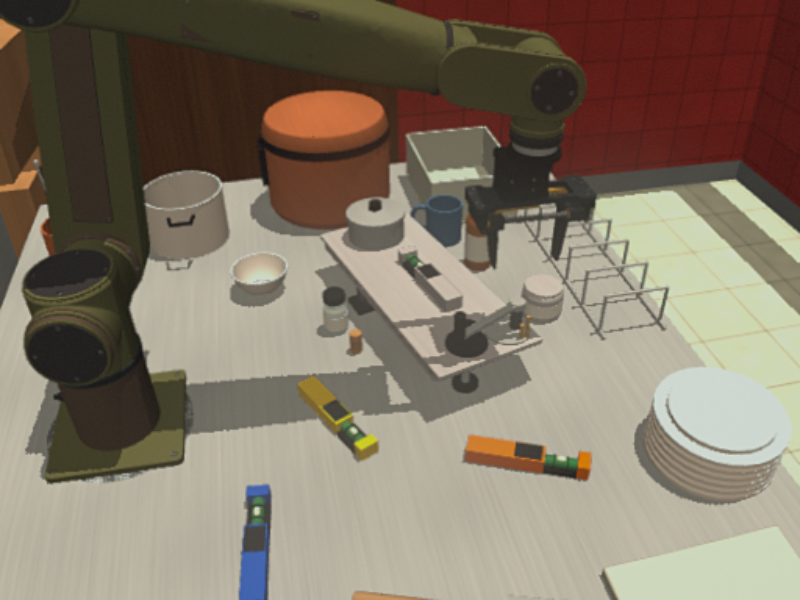

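The scene view shows the shelf with its knob at about (380,367) and the pivot at about (420,385). The lever handle is at about (360,353), and the grey level lies under the gripper. The side view shows the knob at (467,340), the handle at (460,322), the pivot at (516,315), the level pad at (428,271) and its vial at (410,258). The blue, orange and yellow levels are decoys.

Run:
```python
from h import *
S,D=cam('scene'),cam('side')
P={'knobbase':((381,369),(467,343)),'handle':((360,353),(460,323)),'pivot':((420,384),(516,315)),'pin':((409,399),(525,326))}
for n,(a,b) in P.items():
    ra,rb=ray(S,np.array(a)*.64),ray(D,np.array(b)*.64); p=tri([ra,rb]); print(n,p.round(3), (proj(S,p)/.64-a).round(1))
for z,uv in ((.121,(428,271)),(.121,(410,258)),(.1,(438,375)),(.1,(540,339)),(.1,(323,238))): print(onz(D,np.array(uv)*.64,z).round(3))
st=read_state(); print(cam('wrist',st)[2].round(3))
cv2.imwrite('pics/w.png',cv2.imread('pics/wrist0.png'))
```

```text
knobbase [ 0.555 -0.033  0.094] [ 0.  -0.1]
handle [ 0.533 -0.064  0.161] [ 0.  -0.5]
pivot [ 0.64  -0.006  0.117] [-0.2  2. ]
pin [ 0.647 -0.038  0.115] [ 0.  -0.2]
[0.533 0.136 0.121]
[0.511 0.183 0.121]
[ 0.491 -0.1    0.1  ]
[ 0.667 -0.056  0.1  ]
[0.372 0.319 0.1  ]
[[ 1.    -0.001 -0.     0.65 ]
 [ 0.001  0.959  0.284  0.079]
 [-0.    -0.284  0.959  0.384]
 [ 0.     0.     0.     1.   ]]
```

View pics/w.png

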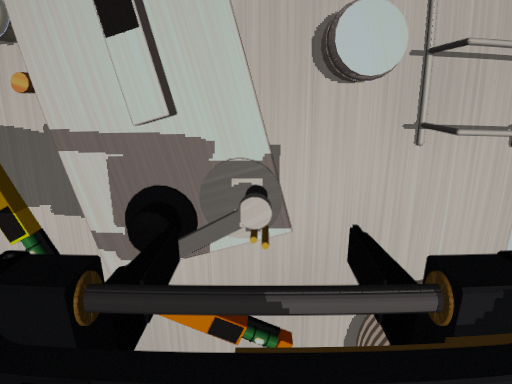

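Emit:
arm_command --targets '[{"travel": [0,0,-0.04],"twist": [0,0,0]},{"travel": [0,0,-0.04],"twist": [0,0,0]},{"travel": [-0.03,-0.015,-0.02],"twist": [0,0,0]},{"travel": [-0.04,-0.02,0],"twist": [0,0,0]},{"travel": [-0.04,-0.02,0],"twist": [0,0,0]},{"travel": [-0.03,-0.015,0],"twist": [0,0,0]},{"travel": [0,0,0],"twist": [0,0,0]},{"travel": [0,0,0],"twist": [0,0,0]}]'

```text
t: 1.55
position: [0.5799, -0.1404, 0.2894]
ee_rot: [0.708, 0.707, 0.0, 0.0]
ft_force: [0.3, -0.3, 0.8]
finger_gap: 0.0948
```

Run:
```python
from h import *
st=read_state(); W=read_camera('wrist'); cv2.imwrite('pics/w1.png',W); C=cam('wrist',st); print(st['position'].round(4))
N=['knob_mid','lever_axis','lever_handle','thumb_pad','bubble']
for x in N:
    print(x,[(np.round(d['position'],1).tolist(),round(d['p'],2)) for d in find_in('wrist',x)[:3]])
```

```text
[ 0.5799 -0.1404  0.2894]
knob_mid [([247.7, 49.2], 0.84)]
lever_axis [([246.3, 52.9], 0.59)]
lever_handle [([279.1, 66.9], 0.55)]
thumb_pad [([24.1, 224.0], 0.95), ([82.8, 95.8], 0.89)]
bubble []
```

View pics/w1.png

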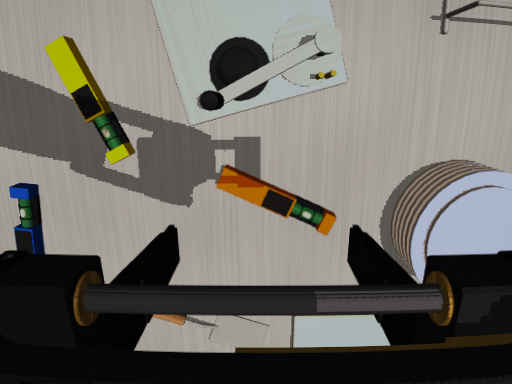

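The wrist view shows the handle top at (210,98), the knob at (240,68), the pivot cap at (327,39) and the brass pins at (319,76) and (332,74). The shelf corners are at (190,125) and (347,80).

Run:
```python
from h import *
st=read_state(); C=cam('wrist',st); S,D=cam('scene'),cam('side')
c1,c2=onz(C,(190,125),.092),onz(C,(347,80),.092); e=c2-c1; print(c1.round(3),c2.round(3),np.linalg.norm(e),np.arctan2(e[1],e[0]))
h=onz(C,(210,100),.18); print('handle',h.round(4)); p=onz(C,(327,39),.143); print('pivot',p.round(4)); k=onz(C,(240,69),.125); print('knob',k.round(4),np.linalg.norm((h-p)[:2]),np.linalg.norm((k-p)[:2]))
yaw=np.arctan2(e[1],e[0]); x=np.array([np.cos(yaw),np.sin(yaw)]); y=np.array([-x[1],x[0]])
m=(c1+c2)[:2]/2; print('knob from plate',m+.045*y, 'pivot',m+.045*y+.092*x,'pad? along',yaw)
a=np.arctan2(*(p-h)[1::-1])-yaw; print('lever',a)
for n,q in (('h',h),('p',p),('k',k)): print(n,(proj(S,q)/.64).round(0),(proj(D,q)/.64).round(0))
```

```text
[ 0.495 -0.094  0.092] [ 0.675 -0.043  0.092] 0.1861672021642861 0.27710143506875956
handle [ 0.5334 -0.0642  0.18  ]
pivot [ 0.6409 -0.0073  0.143 ]
knob [ 0.5565 -0.0342  0.125 ] 0.12166791600531858 0.08854595847266955
knob from plate [ 0.57266268 -0.02482099] pivot [6.61153104e-01 3.47340322e-04] pad? along 0.27710143506875956
lever 0.2100511665360072
h [359. 348.] [461. 314.]
p [420. 380.] [516. 301.]
k [381. 362.] [469. 328.]
```

Emit:
arm_command --targets '[{"travel": [0.025,-0.016,0],"twist": [0,0,0]},{"travel": [0.026,-0.016,0],"twist": [0,0,0]},{"travel": [0.025,-0.015,0],"twist": [0,0,0]},{"travel": [0,0,0],"twist": [0,0,0.12]},{"travel": [0,0,0],"twist": [0,0,0.12]},{"travel": [0,0,0.03],"twist": [0,0,0.12]},{"travel": [0,0,0.03],"twist": [0,0,0.12]},{"travel": [0,0,0],"twist": [0,0,0]}]' --jaw 0.045

```text
t: 2.65
position: [0.5304, -0.0628, 0.2242]
ee_rot: [0.855, 0.519, -0.003, -0.003]
ft_force: [-0.5, -0.6, -0.9]
finger_gap: 0.0454
```

Run:
```python
from h import *
D=read_camera('side'); W=read_camera('wrist'); cv2.imwrite('pics/c1.png',np.hstack([cv2.resize(D[130:290,190:390],(400,320)),cv2.resize(W,(400,320))]))
```

```text
(no output)
```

View pics/c1.png

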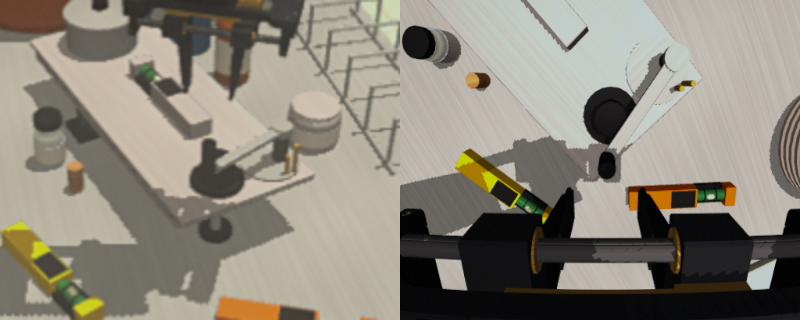

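Emit:
arm_command --targets '[{"travel": [0,0,0.03],"twist": [0,0,0]},{"travel": [0,0,0.03],"twist": [0,0,0]},{"travel": [0,0,0.01],"twist": [0,0,0]},{"travel": [0,0,0],"twist": [0,0,0]},{"travel": [0,0,0],"twist": [0,0,0]}]'

```text
t: 3.25
position: [0.5343, -0.0642, 0.1615]
ee_rot: [0.855, 0.519, 0.001, 0.001]
ft_force: [-0.6, -0.2, 0.4]
finger_gap: 0.0447
```

Emit:
arm_command --targets '[{"travel": [0,0,0],"twist": [0,0,0]},{"travel": [0,0,0],"twist": [0,0,0]},{"travel": [0,0,0],"twist": [0,0,0]},{"travel": [0,0,0],"twist": [0,0,0]},{"travel": [0,0,0],"twist": [0,0,0]}]' --jaw 0.005 --grip_force 10

```text
t: 3.75
position: [0.533, -0.064, 0.1594]
ee_rot: [0.855, 0.519, 0.0, 0.0]
ft_force: [-0.4, -0.8, 0.2]
finger_gap: 0.0101
```

Run:
```python
from h import *
st=read_state();print(st['position'],st['finger_gap'],st['ft_force'])
D=read_camera('side'); W=read_camera('wrist'); cv2.imwrite('pics/c2.png',np.hstack([cv2.resize(D[130:290,190:390],(400,320)),cv2.resize(W,(400,320))]))
print(read_state()['finger_gap'])
S=read_camera('scene'); cv2.imwrite('pics/s2.png',S)
C=cam('wrist',st); print(proj(C,[.533,-.064,.165]),proj(C,[.533,-.064,.18]))
```

```text
[ 0.53301333 -0.06403396  0.15939889] 0.01014299047419696 [-0.40128616 -0.78752519  0.2060964 ]
0.006453604298000192
[262.19017063 229.93947474] [262.13228772 240.23706826]
```

View pics/c2.png

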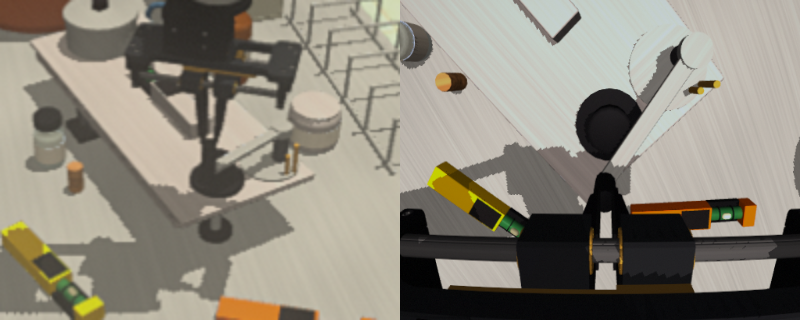

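Run:
```python
from h import *
st=read_state(); C=cam('wrist',st)
for n in ('wrist','side'):
  read_camera(n)
  for d in cut_out(n,'lever_handle')[:2]:
    r=np.argwhere(d['region']); print(n,d['p'],d['position'],r.min(0),r.max(0))
w1=dict(st,position=np.array([.5799,-.1404,.2894]),ee_rot=np.array([.708,.707,0,0])/np.hypot(.708,.707))
w2=dict(st,position=np.array([.5304,-.0628,.2242]),ee_rot=np.array([.855,.519,-.003,-.003]))
C1,C2=cam('wrist',w1),cam('wrist',w2); D=cam('side')
R_=[ray(C1,(210,98)),ray(C2,(265,186)),ray(C,(262,212)),ray(D,(295,202))]
for c in ([0,1],[0,2],[0,3],[1,3],[2,3],[0,1,2,3]): print(c,tri([R_[i] for i in c]).round(4))
im=cv2.imread('pics/s2.png'); W=read_camera('wrist')
cv2.imwrite('pics/c3.png',np.hstack([cv2.resize(W[170:290,190:340],(500,400),interpolation=cv2.INTER_CUBIC),cv2.resize(im[190:290,200:275],(300,400))]))
```

```text
wrist 0.62 [331.0, 124.9] [ 38 250] [254 400]
wrist 0.2 [238.5, 86.8] [0 0] [254 413]
side 0.95 [309.4, 202.6] [189 289] [217 335]
[0, 1] [ 0.5289 -0.0637  0.1295]
[0, 2] [ 0.5294 -0.0642  0.1315]
[0, 3] [ 0.5333 -0.0638  0.176 ]
[1, 3] [ 0.5366 -0.054   0.1679]
[2, 3] [ 0.5377 -0.0528  0.1667]
[0, 1, 2, 3] [ 0.5357 -0.0567  0.1676]
```

View pics/c3.png

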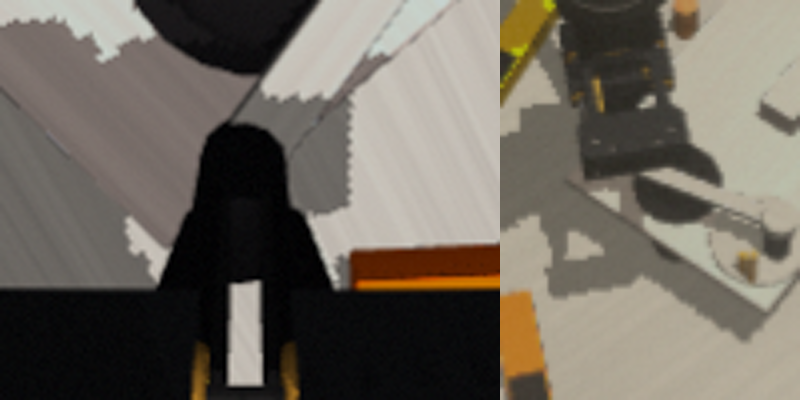

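Run:
```python
from h import *
st=read_state(); C=cam('wrist',st); Rm=R.from_quat(st['ee_rot']).as_matrix()
print(st['finger_gap'],C[0][0,0])
for z in (.138,.144,.15):
    q=onz(C,(262,207.5),z); print(z,q.round(4),(Rm.T@(q-st['position'])).round(4))
for x in (-.01,0,.01,.02): print(x,proj(C,st['position']+Rm@[x,0,0]).round(1),proj(C,st['position']+Rm@[x,0,-.02]).round(1))
```

```text
0.0051882631235934396 334.45365377985354
0.138 [ 0.5352 -0.0593  0.138 ] [ 0.0053 -0.0002  0.0212]
0.144 [ 0.5362 -0.0574  0.144 ] [ 0.0073 -0.0002  0.0152]
0.15 [ 0.5371 -0.0556  0.15  ] [ 0.0094 -0.0002  0.0092]
-0.01 [262.2 241.1] [262.2 255.7]
0 [262.3 226.5] [262.2 239.8]
0.01 [262.3 211.4] [262.2 223.4]
0.02 [262.3 195.9] [262.2 206.5]
```

Run:
```python
from h import *
st=read_state()
w1=dict(st,position=np.array([.5799,-.1404,.2894]),ee_rot=np.array([.708,.707,0,0])/np.hypot(.708,.707))
C1=cam('wrist',w1); D=cam('side')
for z in (.13,.14,.15,.16,.17,.18): print(z,onz(C1,(210,100),z).round(4),proj(D,onz(C1,(210,100),z)).round(1))
a=cv2.imread('pics/w1.png')[80:140,180:260]; b=cv2.imread('pics/b.png'); d=cv2.imread('pics/side0.png')[185:235,275:345]
c2=cv2.imread('pics/c1.png')[120:200,560:660]
cv2.imwrite('pics/c4.png',np.hstack([cv2.resize(x,(260,260),interpolation=cv2.INTER_CUBIC) for x in (a,d,c2)]))
```

```text
0.13 [ 0.5259 -0.0661  0.13  ] [291.5 218.6]
0.14 [ 0.5275 -0.0659  0.14  ] [292.2 215.1]
0.15 [ 0.529  -0.0658  0.15  ] [293.  211.6]
0.16 [ 0.5305 -0.0656  0.16  ] [293.8 208.1]
0.17 [ 0.5321 -0.0655  0.17  ] [294.5 204.6]
0.18 [ 0.5336 -0.0654  0.18  ] [295.3 201. ]
```

View pics/c4.png

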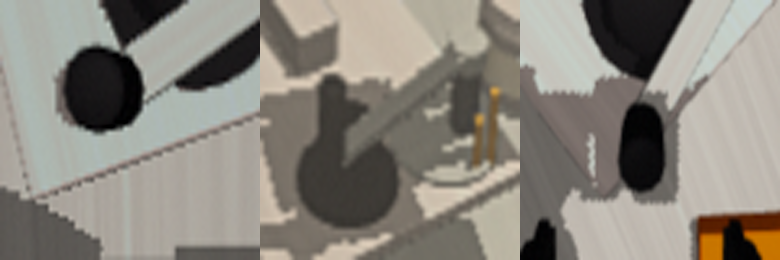

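Run:
```python
from h import *
st=read_state()
w2=dict(st,position=np.array([.5304,-.0628,.2242]),ee_rot=np.array([.855,.519,-.003,-.003]))
C2=cam('wrist',w2); q=onz(C2,(264,207),.18); print(q,onz(C2,(264,183),.14)); 
C0=cam('wrist',st);print(proj(C0,q),proj(C0,q-[0,0,.03]))
d=cut_out('side','lever_handle')
im=read_camera('side'); cv2.imwrite('pics/c5.png',cv2.resize(im[150:240,250:350],(800,600),interpolation=cv2.INTER_CUBIC)[:, :600])
D=cam('side'); print(proj(D,st['position']))
```

```text
[ 0.53008496 -0.06526146  0.18      ] [ 0.53359937 -0.05800094  0.14      ]
[258.68871465 244.3392737 ] [259.25820684 224.60363149]
[294.56772869 207.82539374]
```

View pics/c5.png

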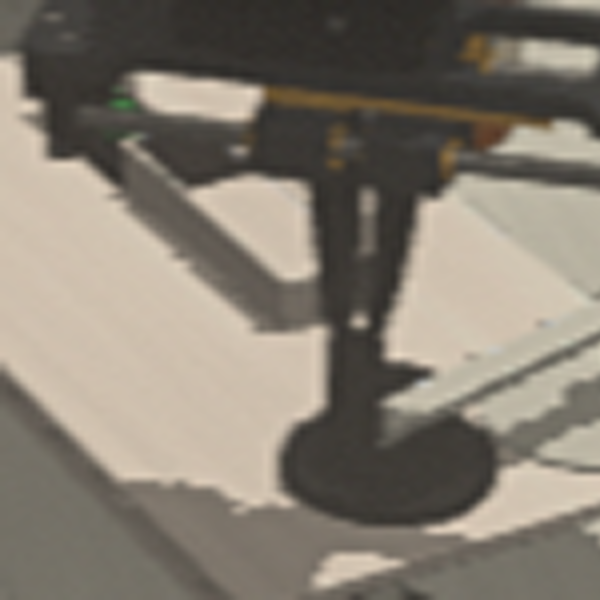

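Emit:
arm_command --targets '[{"travel": [0,0,0],"twist": [0,0,0]},{"travel": [0,0,0],"twist": [0,0,0]},{"travel": [0,0,0],"twist": [0,0,0]},{"travel": [0,0,0.01],"twist": [0,0,0]},{"travel": [0,0,0],"twist": [0,0,0]},{"travel": [0,0,0],"twist": [0,0,0]}]' --jaw 0.045

```text
t: 4.85
position: [0.5325, -0.0639, 0.1484]
ee_rot: [0.855, 0.519, -0.001, -0.001]
ft_force: [-0.1, 0.4, -0.4]
finger_gap: 0.0437
```

Emit:
arm_command --targets '[{"travel": [0,0,0],"twist": [0,0,0]},{"travel": [0,0,0],"twist": [0,0,0]},{"travel": [0,0,0],"twist": [0,0,0]},{"travel": [0,0,0],"twist": [0,0,0]},{"travel": [0,0,0],"twist": [0,0,0]},{"travel": [0,0,0],"twist": [0,0,0]}]' --jaw 0.008

```text
t: 5.45
position: [0.5328, -0.0641, 0.1493]
ee_rot: [0.855, 0.519, -0.0, -0.0]
ft_force: [-1.2, -0.7, 0.8]
finger_gap: 0.0172
```

Emit:
arm_command --targets '[{"travel": [0,0,0.003],"twist": [0,0,0]},{"travel": [0,0,0],"twist": [0,0,0]},{"travel": [0,0,0],"twist": [0,0,0]}]'

```text
t: 5.75
position: [0.5327, -0.0641, 0.1459]
ee_rot: [0.855, 0.519, -0.0, -0.0]
ft_force: [-2.0, -1.3, -0.3]
finger_gap: 0.0171
```

Emit:
arm_command --targets '[{"travel": [-0.005,0.0079,0],"twist": [0,0,0]},{"travel": [-0.0044,0.0083,0],"twist": [0,0,0]},{"travel": [-0.0037,0.0086,0],"twist": [0,0,0]},{"travel": [-0.0031,0.0089,0],"twist": [0,0,0]},{"travel": [-0.0025,0.009,0],"twist": [0,0,0]},{"travel": [-0.0017,0.0092,0],"twist": [0,0,0]},{"travel": [-0.001,0.0093,0],"twist": [0,0,0]},{"travel": [-0.0004,0.0094,0],"twist": [0,0,0]}]'

```text
t: 6.55
position: [0.5865, -0.1164, 0.1464]
ee_rot: [0.855, 0.519, 0.0, 0.0]
ft_force: [-2.5, -0.8, 0.8]
finger_gap: 0.0175
```

Emit:
arm_command --targets '[{"travel": [0.0004,0.0094,0],"twist": [0,0,0]},{"travel": [0.001,0.0093,0],"twist": [0,0,0]},{"travel": [0.0017,0.0092,0],"twist": [0,0,0]},{"travel": [0.0025,0.009,0],"twist": [0,0,0]},{"travel": [0.0031,0.0089,0],"twist": [0,0,0]},{"travel": [0,0,0],"twist": [0,0,0]}]'

```text
t: 7.15
position: [0.6317, -0.1296, 0.1464]
ee_rot: [0.855, 0.519, 0.001, 0.001]
ft_force: [-0.7, -1.7, 0.5]
finger_gap: 0.0172
```

Run:
```python
from h import *
st=read_state(); print(st['ft_force'].round(2),st['moment'].round(2),st['position'].round(4),st['finger_gap'])
v=(st['position']-[.642,-.006,0])[:2]; print(np.linalg.norm(v),np.arctan2(v[1],v[0])-np.pi+0-.29+2*np.pi)
```

```text
[-0.7  -1.74  0.49] [-0.2   0.11  0.08] [ 0.6317 -0.1296  0.1464] 0.017153583827254678
0.12407496507266576 1.1979202126140347
```

Emit:
arm_command --targets '[{"travel": [0.0037,0.0086,0],"twist": [0,0,0]},{"travel": [0.0044,0.0083,0],"twist": [0,0,0]},{"travel": [0,0,0],"twist": [0,0,0]}]'

```text
t: 7.45
position: [0.6503, -0.13, 0.1464]
ee_rot: [0.855, 0.519, 0.001, 0.0]
ft_force: [0.7, -1.3, 0.1]
finger_gap: 0.0172
```

Emit:
arm_command --targets '[{"travel": [0.0025,0.004,0],"twist": [0,0,0]},{"travel": [0.0025,0.004,0],"twist": [0,0,0]},{"travel": [0,0,0],"twist": [0,0,0]}]'

```text
t: 7.75
position: [0.6578, -0.1292, 0.1457]
ee_rot: [0.855, 0.519, -0.001, -0.001]
ft_force: [-3.7, -1.3, -0.6]
finger_gap: 0.0172
```

Emit:
arm_command --targets '[{"travel": [0.0027,0.0038,0],"twist": [0,0,0]},{"travel": [0,0,0],"twist": [0,0,0]},{"travel": [0,0,0],"twist": [0,0,0]}]'

```text
t: 8.05
position: [0.6598, -0.1289, 0.1444]
ee_rot: [0.855, 0.519, -0.003, -0.002]
ft_force: [-8.1, -2.1, -1.2]
finger_gap: 0.0172
```

Emit:
arm_command --targets '[{"travel": [0.0027,0.0038,0],"twist": [0,0,0]},{"travel": [0,0,0],"twist": [0,0,0]},{"travel": [0,0,0],"twist": [0,0,0]}]'

```text
t: 8.35
position: [0.6619, -0.1285, 0.1431]
ee_rot: [0.855, 0.519, -0.006, -0.004]
ft_force: [-14.3, -2.8, -0.5]
finger_gap: 0.0174
```

Run:
```python
from h import *
st=read_state(); print(st['ft_force'].round(2),st['position'].round(4))
```

```text
[-14.34  -2.84  -0.5 ] [ 0.6619 -0.1285  0.1431]
```

Emit:
arm_command --targets '[{"travel": [0,0,0],"twist": [0,0,0]},{"travel": [0,0,0],"twist": [0,0,0]},{"travel": [0,0,0],"twist": [0,0,0]},{"travel": [0,0,0],"twist": [0,0,0]},{"travel": [0,0,-0.03],"twist": [0,0,0]},{"travel": [0,0,-0.04],"twist": [0,0,0]},{"travel": [0,0,-0.04],"twist": [0,0,0]},{"travel": [0,0,-0.03],"twist": [0,0,-0.12]}]' --jaw 0.045

```text
t: 9.15
position: [0.669, -0.1279, 0.2904]
ee_rot: [0.821, 0.57, 0.002, 0.002]
ft_force: [0.0, -0.2, 0.2]
finger_gap: 0.0453
```

Emit:
arm_command --targets '[{"travel": [0,0,0],"twist": [0,0,-0.13]},{"travel": [0,0,0],"twist": [0,0,-0.13]},{"travel": [0,0,0],"twist": [0,0,-0.13]},{"travel": [0,0,0],"twist": [0,0,-0.13]},{"travel": [0,0,0],"twist": [0,0,-0.12]},{"travel": [0.04,-0.011,0],"twist": [0,0,0]},{"travel": [0.04,-0.011,0],"twist": [0,0,0]},{"travel": [0.04,-0.011,0],"twist": [0,0,0]}]' --jaw 0.0

```text
t: 9.95
position: [0.6027, -0.0206, 0.2868]
ee_rot: [0.602, 0.799, 0.001, 0.001]
ft_force: [0.1, 0.1, -0.2]
finger_gap: 0.0003
```

Emit:
arm_command --targets '[{"travel": [0.04,-0.011,0],"twist": [0,0,0]},{"travel": [0.04,-0.011,0],"twist": [0,0,0]},{"travel": [0.037,-0.011,0],"twist": [0,0,0]},{"travel": [0,0,0],"twist": [0,0,0]},{"travel": [0,0,0],"twist": [0,0,0]}]'

```text
t: 10.45
position: [0.539, 0.0823, 0.2872]
ee_rot: [0.601, 0.799, 0.001, 0.001]
ft_force: [-0.1, 0.7, -0.4]
finger_gap: 0.0004
```

Run:
```python
from h import *
st=read_state(); print(st['ft_force'].round(2),st['position'].round(4),st['ee_rot'],st['joint_positions'].round(2),st['finger_gap'])
W=read_camera('wrist'); cv2.imwrite('pics/w5.png',W); C=cam('wrist',st)
D=read_camera('side'); cv2.imwrite('pics/side5.png',D); S=read_camera('scene'); cv2.imwrite('pics/scene5.png',S)
for n in ('thumb_pad','bubble'):
  for d in cut_out('wrist',n)[:3]: 
    r=d['region']; print(n,d['p'],np.round(d['position'],1),cv2.minAreaRect(np.argwhere(r)[:,::-1].astype(np.float32)))
cv2.imwrite('pics/c6.png',np.hstack([W,cv2.resize(D[150:270,230:320],(288,384))]))
```

```text
[-0.15  0.66 -0.36] [0.539  0.0823 0.2872] [0.60078841 0.79940688 0.00089866 0.0010586 ] [ 0.05 -0.15  1.76  0.    1.53 -0.23] 0.00041786729203331196
thumb_pad 0.87 [278.1 103.9] ((277.0305480957031, 106.6439437866211), (30.302106857299805, 168.3212432861328), 2.0454084873199463)
thumb_pad 0.76 [102.2 204. ] ((107.00944519042969, 209.28302001953125), (118.67951202392578, 29.80723762512207), 74.05460357666016)
thumb_pad 0.54 [262.7 335.7] ((263.0, 334.5), (19.0, 8.0), 90.0)
```

View pics/c6.png

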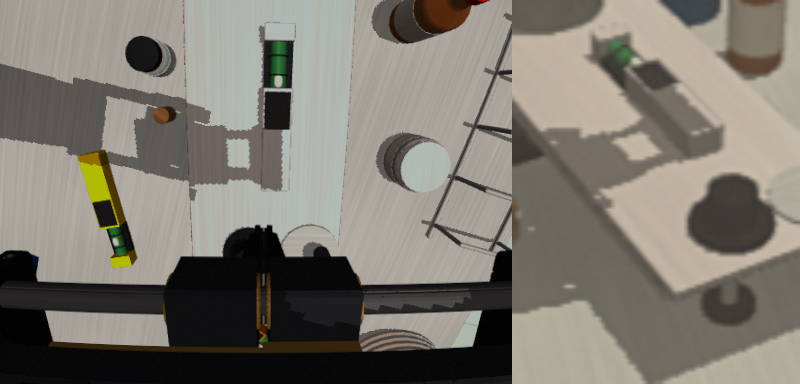

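The level lies along the shelf, with its pad at (277,110), the vial at (278,63) and the bubble at its knob end (278,83). The lever is off the knob.

```bash
cat > vial.py <<'E'
from h import *
def vial(W,st,p,lvl=None):
    """unwrap level top along axis: p=pad pos(world), uses pad yaw a; returns profile along y mm"""
E
python3 - <<'E'
from h import *
st=dict(read_state()); C=cam('wrist',st); Rm=R.from_quat(st['ee_rot']).as_matrix()
for z in (.113,.116):
    p=onz(C,(277,110),z); v=onz(C,(278,63),z); print(p.round(4),v.round(4),(Rm.T@(p-st['position'])).round(4),(Rm.T@(v-p)).round(4))
W=cv2.imread('pics/w5.png'); 
print(np.array2string(W[36:132:2,278],max_line_width=200).replace('\n',''))
E
```

```text
[0.5357 0.1457 0.113 ] [0.523  0.1921 0.113 ] [0.0635 0.0145 0.1731] [ 0.0482  0.0005 -0.    ]
[0.5356 0.1457 0.116 ] [0.5229 0.1918 0.116 ] [0.0636 0.0144 0.1701] [ 0.0478  0.0005 -0.    ]
[[179 184 174] [180 185 175] [ 92 100 106] [ 63 119  53] [ 61 117  50] [ 62 116  51] [ 59 115  49] [ 61 118  51] [ 62 118  51] [ 41  60  37] [ 51  95  42] [ 63 119  52] [ 62 119  52] [ 63 119  52] [ 63 118  51] [ 63 118  52] [ 64 119  53] [ 63 119  53] [ 62 116  51] [ 32  35  35] [179 188 176] [203 187 177] [204 187 176] [205 187 177] [187 187 176] [135 172 170] [118 127 132] [182 188 178] [ 59  60  59] [ 21  20  25] [ 23  23  27] [ 20  20  23] [ 20  19  23] [ 20  21  24] [ 20  20  24] [ 19  20  23] [ 21  21  25] [ 20  20  23] [ 20  20  23] [ 21  21  24] [ 20  21  25] [ 21  19  24] [ 21  21  24] [ 20  20  23] [ 20  21  24] [ 22  20  25] [ 22  22  27] [ 97 102 111]]
```

Emit:
arm_command --targets '[{"travel": [0.03,0.007,0.03],"twist": [0,0,0]},{"travel": [0.0335,0.0075,0.03],"twist": [0,0,0]},{"travel": [0,0,0.04],"twist": [0,0,0]},{"travel": [0,0,0.04],"twist": [0,0,0]},{"travel": [0,0,0.02],"twist": [0,0,0]},{"travel": [0,0,0.008],"twist": [0,0,0]},{"travel": [0,0,0],"twist": [0,0,0]},{"travel": [0,0,0],"twist": [0,0,0]}]'

```text
t: 11.5
position: [0.5363, 0.1464, 0.1198]
ee_rot: [0.602, 0.799, 0.001, 0.001]
ft_force: [0.6, 0.5, 0.5]
finger_gap: 0.0005
```

Emit:
arm_command --targets '[{"travel": [0,0,0.003],"twist": [0,0,0]},{"travel": [0,0,0],"twist": [0,0,0]},{"travel": [0,0,0],"twist": [0,0,0]}]'

```text
t: 11.8
position: [0.5355, 0.1466, 0.1161]
ee_rot: [0.602, 0.799, 0.001, 0.001]
ft_force: [-0.3, -0.6, -0.2]
finger_gap: 0.0004
```

Emit:
arm_command --targets '[{"travel": [0,0,0.003],"twist": [0,0,0]},{"travel": [0,0,0],"twist": [0,0,0]},{"travel": [0,0,0],"twist": [0,0,0]}]'

```text
t: 12.1
position: [0.5349, 0.1466, 0.1121]
ee_rot: [0.601, 0.799, -0.0, -0.0]
ft_force: [-0.1, -0.3, -0.8]
finger_gap: 0.0008
```

Emit:
arm_command --targets '[{"travel": [0,0,0.003],"twist": [0,0,0]},{"travel": [0,0,0],"twist": [0,0,0]},{"travel": [0,0,0],"twist": [0,0,0]}]'

```text
t: 12.4
position: [0.5349, 0.1466, 0.109]
ee_rot: [0.602, 0.799, -0.0, -0.0]
ft_force: [-0.5, -0.7, -0.2]
finger_gap: 0.0006
```

Emit:
arm_command --targets '[{"travel": [0,0,0.002],"twist": [0,0,0]},{"travel": [0,0,0],"twist": [0,0,0]},{"travel": [0,0,0],"twist": [0,0,0]}]'

```text
t: 12.7
position: [0.535, 0.1466, 0.1072]
ee_rot: [0.602, 0.799, -0.0, -0.0]
ft_force: [-0.0, -1.0, -0.2]
finger_gap: 0.0
```

Emit:
arm_command --targets '[{"travel": [0,0,0.003],"twist": [0,0,0]},{"travel": [0,0,0],"twist": [0,0,0]},{"travel": [0,0,0],"twist": [0,0,0]}]'

```text
t: 13.0
position: [0.5349, 0.1465, 0.1041]
ee_rot: [0.602, 0.799, -0.0, -0.0]
ft_force: [-0.5, 0.3, 0.8]
finger_gap: 0.0008
```

Emit:
arm_command --targets '[{"travel": [0,0,0.003],"twist": [0,0,0]},{"travel": [0,0,0],"twist": [0,0,0]},{"travel": [0,0,0],"twist": [0,0,0]}]'

```text
t: 13.3
position: [0.5349, 0.1466, 0.1011]
ee_rot: [0.602, 0.799, -0.0, -0.0]
ft_force: [-0.6, -0.1, 0.5]
finger_gap: 0.0009
```

Run:
```python
from h import *
st=dict(read_state()); print(st['position'],st['ft_force'])
W=read_camera('wrist'); D=read_camera('side'); cv2.imwrite('pics/w7.png',W); cv2.imwrite('pics/side7.png',D)
C=cam('wrist',st); print(proj(C,st['position']))
cv2.imwrite('pics/c7.png',np.hstack([cv2.resize(W[:260,150:400],(480,500)),cv2.resize(D[110:235,220:300],(320,500))]))
```

```text
[0.53488893 0.14655118 0.10107388] [-0.57732621 -0.14467285  0.47768521]
[263.36761135 226.41566915]
```

View pics/c7.png

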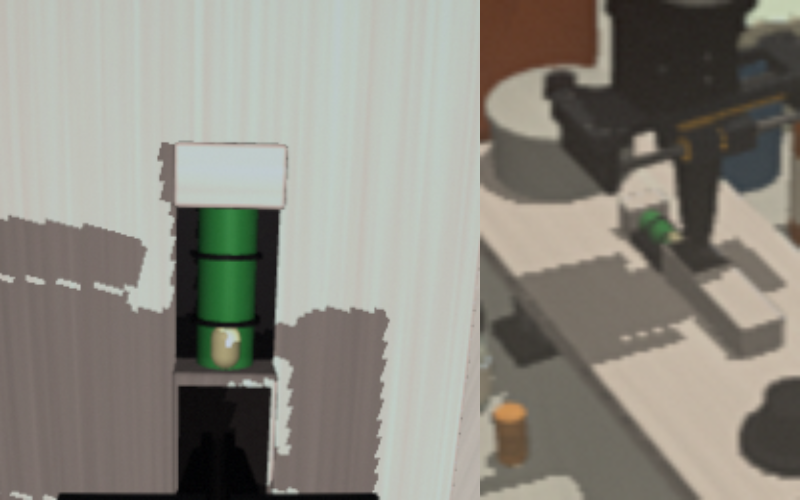

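The vial is well in view: lines at crop rows 255 and 322, and the bubble below the lower line at 345. The fingers are centred over the pad and still a little above it.

Emit:
arm_command --targets '[{"travel": [0,0,0.003],"twist": [0,0,0]},{"travel": [0,0,0],"twist": [0,0,0]},{"travel": [0,0,0],"twist": [0,0,0]}]'

```text
t: 13.7
position: [0.5349, 0.1465, 0.0981]
ee_rot: [0.602, 0.799, -0.0, -0.0]
ft_force: [0.2, -0.1, 0.0]
finger_gap: 0.0009
```

Emit:
arm_command --targets '[{"travel": [0,0,0.003],"twist": [0,0,0]},{"travel": [0,0,0],"twist": [0,0,0]},{"travel": [0,0,0],"twist": [0,0,0]}]'

```text
t: 14.0
position: [0.5349, 0.1466, 0.0951]
ee_rot: [0.602, 0.799, -0.0, -0.0]
ft_force: [0.1, -0.1, -0.1]
finger_gap: 0.0002
```

Emit:
arm_command --targets '[{"travel": [0,0,0.003],"twist": [0,0,0]},{"travel": [0,0,0],"twist": [0,0,0]},{"travel": [0,0,0],"twist": [0,0,0]}]'

```text
t: 14.3
position: [0.5349, 0.1465, 0.0921]
ee_rot: [0.602, 0.799, -0.0, -0.0]
ft_force: [0.9, -0.1, 0.1]
finger_gap: 0.0005
```

Emit:
arm_command --targets '[{"travel": [0,0,0.002],"twist": [0,0,0]},{"travel": [0,0,0],"twist": [0,0,0]},{"travel": [0,0,0],"twist": [0,0,0]}]'

```text
t: 14.6
position: [0.535, 0.1466, 0.0902]
ee_rot: [0.602, 0.799, -0.0, -0.0]
ft_force: [0.5, -0.9, -0.7]
finger_gap: 0.0006
```

Emit:
arm_command --targets '[{"travel": [0,0,0.002],"twist": [0,0,0]},{"travel": [0,0,0],"twist": [0,0,0]},{"travel": [0,0,0],"twist": [0,0,0]}]'

```text
t: 14.9
position: [0.5349, 0.1466, 0.0881]
ee_rot: [0.602, 0.799, -0.0, -0.0]
ft_force: [0.2, 0.1, 0.8]
finger_gap: 0.0004
```

Run:
```python
from h import *
st=dict(read_state()); print(st['position'],st['ft_force'],calibration('wrist')['mount'],[ (k,v) for k,v in globals().items() if 'grip' in k])
W=read_camera('wrist'); cv2.imwrite('pics/w8.png',W); a=cv2.imread('pics/w7.png')
c=260
print('w7',a[70:215:1,c,1].tolist()); print('w8',W[70:215:1,c,1].tolist())
```

```text
[0.53494352 0.14656665 0.08813751] [0.18453053 0.0724998  0.7959894 ] [[ 1.32080133e-03  9.59024286e-01  2.83320797e-01  7.91102644e-02]
 [ 9.99998749e-01 -1.51338453e-03  4.60865721e-04 -1.05312403e-04]
 [ 8.70754731e-04  2.83319834e-01 -9.59025085e-01 -1.94215154e-01]
 [ 0.00000000e+00  0.00000000e+00  0.00000000e+00  1.00000000e+00]] [('grip_point_offset', 0.0188)]
w7 [197, 197, 198, 195, 133, 178, 199, 204, 204, 204, 204, 204, 203, 203, 204, 204, 204, 203, 204, 204, 203, 204, 204, 203, 203, 203, 201, 200, 197, 197, 200, 201, 203, 202, 201, 201, 171, 143, 80, 94, 94, 94, 95, 94, 94, 94, 96, 94, 93, 96, 95, 95, 95, 96, 95, 96, 95, 97, 95, 96, 96, 82, 41, 14, 29, 68, 96, 97, 97, 96, 97, 95, 96, 96, 96, 96, 97, 96, 97, 96, 96, 96, 98, 97, 97, 98, 99, 96, 97, 98, 98, 97, 98, 99, 96, 97, 77, 34, 16, 24, 68, 96, 95, 97, 97, 101, 104, 106, 104, 103, 103, 103, 104, 105, 107, 103, 101, 103, 105, 107, 106, 87, 57, 67, 89, 104, 108, 111, 111, 109, 81, 24, 13, 12, 11, 13, 11, 13, 11, 12, 12, 12, 13, 12, 13]
w8 [199, 200, 132, 169, 191, 205, 205, 204, 205, 205, 205, 205, 205, 205, 206, 205, 205, 205, 205, 205, 205, 205, 206, 205, 206, 204, 202, 202, 201, 200, 200, 202, 204, 204, 204, 203, 197, 168, 140, 79, 96, 95, 96, 95, 97, 96, 98, 96, 97, 97, 96, 97, 97, 97, 98, 97, 97, 96, 97, 97, 96, 98, 97, 95, 80, 18, 17, 38, 78, 98, 98, 98, 98, 99, 98, 99, 97, 98, 99, 97, 99, 98, 97, 99, 98, 100, 99, 100, 99, 99, 98, 98, 99, 99, 99, 96, 99, 98, 98, 97, 98, 75, 24, 14, 15, 64, 98, 100, 102, 107, 111, 110, 110, 110, 111, 112, 112, 113, 112, 113, 114, 112, 106, 100, 100, 102, 108, 102, 77, 54, 69, 93, 105, 109, 110, 110, 111, 87, 38, 10, 10, 11, 14, 12, 14]
```

Emit:
arm_command --targets '[{"travel": [0,0,0.002],"twist": [0,0,0]},{"travel": [0,0,0],"twist": [0,0,0]},{"travel": [0,0,0],"twist": [0,0,0]}]'

```text
t: 15.25
position: [0.535, 0.1466, 0.0861]
ee_rot: [0.602, 0.799, 0.0, -0.0]
ft_force: [0.0, -0.8, -0.1]
finger_gap: 0.0009
```

Emit:
arm_command --targets '[{"travel": [0,0,0.002],"twist": [0,0,0]},{"travel": [0,0,0],"twist": [0,0,0]},{"travel": [0,0,0],"twist": [0,0,0]}]'

```text
t: 15.55
position: [0.5354, 0.1463, 0.0852]
ee_rot: [0.601, 0.799, -0.0, 0.0]
ft_force: [-2.9, -1.7, 4.8]
finger_gap: 0.0005
```

Run:
```python
from h import *
st=dict(read_state()); print(st['position'],st['ft_force'],st['moment'],st['tau'])
D=read_camera('side'); S=read_camera('scene'); cv2.imwrite('pics/side9.png',D); cv2.imwrite('pics/scene9.png',S)
print(proj(cam('side'),st['position']),proj(cam('scene'),st['position']))
cv2.imwrite('pics/c9.png',np.hstack([cv2.resize(D[130:190,235:295],(400,400),interpolation=cv2.INTER_CUBIC),cv2.resize(S[160:240,260:340],(400,400),interpolation=cv2.INTER_CUBIC)]))
```

```text
[0.53537367 0.14627111 0.08521548] [-2.88142312 -1.66199878  4.76117443] [-0.37019292  0.31431113  0.0607229 ] [ 6.35853466e-01 -3.07906580e+01 -3.16528559e+01  4.60534841e-01
 -6.10589013e-01  1.17331540e-02]
[274.007607   182.04487894] [283.724921   202.80358386]
```

View pics/c9.png

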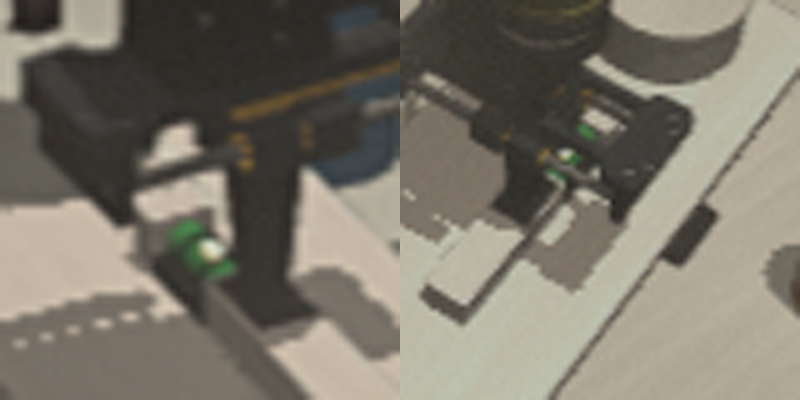

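The last view shows both cameras with the fingers standing on the pad, the level straight along the shelf and the vial in the clear. Touch-down on the pad came 25 mm lower than the images implied, at a TCP height of 0.0855. From here I go by contact force.

Emit:
arm_command --targets '[{"travel": [0,0,0.001],"twist": [0,0,0]},{"travel": [0,0,0.001],"twist": [0,0,0]},{"travel": [0,0,0],"twist": [0,0,0]},{"travel": [0,0,0],"twist": [0,0,0]}]'

```text
t: 16.05
position: [0.5356, 0.1463, 0.085]
ee_rot: [0.601, 0.799, -0.0, 0.001]
ft_force: [-6.3, -2.7, 13.8]
finger_gap: 0.0003
```

Emit:
arm_command --targets '[{"travel": [0,0,0],"twist": [0,0,0]},{"travel": [0,0,0],"twist": [0,0,0]},{"travel": [0,0,0],"twist": [0,0,0]},{"travel": [0,0,0],"twist": [0,0,0]},{"travel": [0,0,0],"twist": [0,0,0]},{"travel": [0,0,0],"twist": [0,0,0]},{"travel": [0,0,0],"twist": [0,0,0]}]'

```text
t: 16.75
position: [0.5356, 0.1463, 0.085]
ee_rot: [0.601, 0.799, -0.0, 0.001]
ft_force: [-5.0, -2.8, 13.2]
finger_gap: 0.001
```

```bash
cat > bub.py <<'E'
from h import *
def bub(tag):
    st=dict(read_state()); W=read_camera('wrist'); cv2.imwrite(f'pics/{tag}.png',W)
    g=W.astype(int); hsv=cv2.cvtColor(W,cv2.COLOR_BGR2HSV)
    gm=((hsv[:,:,0]>45)&(hsv[:,:,0]<75)&(hsv[:,:,1]>90)&(hsv[:,:,2]>50)); gm[260:]=0; gm[:, :200]=0; gm[:,330:]=0
    rr=np.argwhere(gm); c=int(np.median(rr[:,1])); r0,r1=np.percentile(rr[:,0],[1,99]).astype(int)
    print('pos',st['position'].round(4),'F',st['ft_force'].round(2),'vial col',c,'rows',r0,r1)
    e=W[r0-4:r1+12,c-12:c+13]  # strip
    red=e[:,8:17,2].mean(1); grn=np.concatenate([e[:,2:5,1],e[:,20:23,1]],1).mean(1)
    print('row0',r0-4); print('red ',red.round().astype(int).tolist()); print('edgeG',grn.round().astype(int).tolist())
E
python3 -c "
from bub import *
bub('v1')"
```

```text
pos [0.5356 0.1463 0.085 ] F [-4.98 -2.79 13.2 ] vial col 267 rows 113 200
row0 109
red  [194, 194, 172, 130, 45, 48, 48, 48, 48, 48, 48, 49, 47, 48, 47, 48, 48, 48, 47, 47, 48, 47, 47, 53, 97, 161, 186, 193, 194, 194, 194, 194, 194, 194, 194, 194, 194, 194, 194, 194, 194, 194, 194, 194, 194, 194, 194, 192, 181, 136, 68, 45, 46, 45, 46, 45, 45, 45, 45, 45, 45, 44, 44, 43, 44, 43, 34, 18, 17, 14, 29, 44, 44, 43, 44, 44, 43, 44, 44, 44, 43, 44, 43, 43, 44, 45, 48, 49, 50, 49, 50, 50, 52, 57, 60, 80, 105, 113, 116, 117, 117, 117, 90]
edgeG [201, 190, 158, 117, 88, 98, 98, 99, 98, 98, 98, 98, 98, 99, 98, 98, 98, 98, 98, 98, 97, 99, 98, 98, 98, 98, 97, 97, 92, 64, 40, 47, 77, 111, 118, 117, 116, 114, 116, 118, 118, 118, 115, 111, 107, 102, 99, 97, 98, 98, 98, 97, 98, 98, 98, 98, 98, 98, 98, 98, 98, 97, 97, 96, 96, 90, 58, 10, 12, 34, 75, 97, 97, 97, 97, 97, 97, 97, 96, 96, 97, 96, 97, 97, 97, 98, 102, 103, 103, 103, 103, 98, 77, 55, 57, 75, 97, 106, 136, 156, 156, 154, 114]
```

Emit:
arm_command --targets '[{"travel": [0,0,-0.01],"twist": [0,0,0]},{"travel": [0,0,-0.04],"twist": [0,0,0]},{"travel": [0,0,-0.045],"twist": [0,0,0]},{"travel": [-0.02,0,-0.045],"twist": [0,0,0]},{"travel": [-0.04,-0.006,-0.02],"twist": [0,0,0]},{"travel": [-0.045,-0.006,0],"twist": [0,0,0]},{"travel": [-0.045,-0.006,0],"twist": [0,0,0]},{"travel": [-0.045,-0.007,0],"twist": [0,0,0]}]'

```text
t: 17.6
position: [0.5651, -0.0492, 0.2425]
ee_rot: [0.601, 0.799, 0.0, 0.0]
ft_force: [0.6, 0.2, 0.2]
finger_gap: 0.0002
```

Emit:
arm_command --targets '[{"travel": [-0.04,-0.007,0],"twist": [0,0,0]},{"travel": [-0.022,0,0],"twist": [0,0,0]},{"travel": [0,0,0],"twist": [0,0,0]},{"travel": [0,0,0],"twist": [0,0,0]},{"travel": [0,0,0],"twist": [0,0,0]}]' --jaw 0.08

```text
t: 18.1
position: [0.5751, -0.1081, 0.2421]
ee_rot: [0.601, 0.799, 0.0, -0.0]
ft_force: [0.2, 0.5, -0.7]
finger_gap: 0.0353
```

Run:
```python
from h import *
st=dict(read_state()); W=read_camera('wrist'); cv2.imwrite('pics/k.png',W); C=cam('wrist',st); Rm=R.from_quat(st['ee_rot']).as_matrix(); print(st['position'],st['ee_rot'])
def show(n,uv,z): 
    q=onz(C,uv,z); print(n,z,q.round(4),'tool',(Rm.T@(q-st['position'])).round(4))
for n in ('knob_mid','lever_handle','lever_axis'):
  for d in cut_out('wrist',n)[:2]:
    ys,xs=np.where(d['region']); print(n,round(d['p'],2),np.round(d['position'],1),xs.min(),xs.max(),ys.min(),ys.max())
    show(n,d['position'],.11)
g=cv2.cvtColor(W,cv2.COLOR_BGR2GRAY); 
m=(g<45).astype(np.uint8); m[235:]=0
n,l,s,c=cv2.connectedComponentsWithStats(m)
for i in range(1,n):
    if s[i,4]>150: print(s[i],c[i].round(1)); show('cc',c[i],.1)
```

```text
[ 0.57514519 -0.10814826  0.24208828] [ 6.01078558e-01  7.99189889e-01  1.46579811e-04 -2.59176375e-04]
knob_mid 0.93 [294.2  75.8] 188 386 0 256
knob_mid 0.11 [ 0.5757 -0.0073  0.11  ] tool [0.0967 0.0286 0.1321]
lever_handle 0.82 [354.5 162.1] 327 385 83 256
lever_handle 0.11 [ 0.6582 -0.0684  0.11  ] tool [0.015  0.0908 0.1321]
lever_axis 0.66 [295.6  76. ] 188 385 0 256
lever_axis 0.11 [ 0.5771 -0.0071  0.11  ] tool [0.0965 0.0299 0.1321]
lever_axis 0.28 [352.4 163.2] 327 384 83 255
lever_axis 0.11 [ 0.6566 -0.0701  0.11  ] tool [0.0139 0.0888 0.1321]
[ 92  48  16  42 229] [99.9 67.6]
cc 0.1 [ 0.392  -0.0495  0.1   ] tool [ 0.1071 -0.1597  0.1422]
[ 70  56  29  38 727] [84.3 74.6]
cc 0.1 [ 0.3775 -0.06    0.1   ] tool [ 0.101  -0.1765  0.1422]
[ 231   62   67   68 3632] [263.9  95.3]
cc 0.1 [ 0.5536 -0.0323  0.1   ] tool [0.0788 0.0004 0.1421]
[ 98  92  22  40 413] [109.7 111.3]
cc 0.1 [ 0.4091 -0.0885  0.1   ] tool [ 0.0649 -0.154   0.1421]
[246 223  24  12 151] [256.6 230.5]
cc 0.1 [ 0.5856 -0.1703  0.1   ] tool [-0.0626 -0.0072  0.1421]
[327 223  22  12 206] [336.6 229.3]
cc 0.1 [ 0.6688 -0.1448  0.1   ] tool [-0.0613  0.0799  0.142 ]
```

Emit:
arm_command --targets '[{"travel": [0.04,0,0],"twist": [0,0,0]},{"travel": [0.038,0,0],"twist": [0,0,0]},{"travel": [0,0,0],"twist": [0,0,0]},{"travel": [0,0,0.04],"twist": [0,0,0]},{"travel": [0,0,0.04],"twist": [0,0,0]},{"travel": [0,0,0.04],"twist": [0,0,0]},{"travel": [0,0,0.012],"twist": [0,0,0]},{"travel": [0,0,0],"twist": [0,0,0]}]'

```text
t: 19.1
position: [0.5522, -0.0341, 0.1082]
ee_rot: [0.601, 0.799, -0.001, -0.002]
ft_force: [0.5, -0.1, -0.1]
finger_gap: 0.0799
```

Emit:
arm_command --targets '[{"travel": [0,0,0.01],"twist": [0,0,0]},{"travel": [0,0,0.01],"twist": [0,0,0]},{"travel": [0,0,0.006],"twist": [0,0,0]},{"travel": [0,0,0],"twist": [0,0,0]},{"travel": [0,0,0],"twist": [0,0,0]}]'

```text
t: 19.6
position: [0.554, -0.0344, 0.0846]
ee_rot: [0.602, 0.799, 0.0, 0.0]
ft_force: [-0.1, 0.1, -1.1]
finger_gap: 0.08
```

Emit:
arm_command --targets '[{"travel": [0,0,0.004],"twist": [0,0,0]},{"travel": [0,0,0.004],"twist": [0,0,0]},{"travel": [0,0,0],"twist": [0,0,0]},{"travel": [0,0,0],"twist": [0,0,0]}]'

```text
t: 20.0
position: [0.5536, -0.0343, 0.0761]
ee_rot: [0.602, 0.799, -0.0, -0.0]
ft_force: [-0.2, 0.8, 0.6]
finger_gap: 0.08
```

Emit:
arm_command --targets '[{"travel": [0,0,0],"twist": [0,0,0]},{"travel": [0,0,0],"twist": [0,0,0]},{"travel": [0,0,0],"twist": [0,0,0]},{"travel": [0,0,0],"twist": [0,0,0]},{"travel": [0,0,0],"twist": [0,0,0]},{"travel": [0,0,0],"twist": [0,0,0]}]' --jaw 0.02 --grip_force 20

```text
t: 20.6
position: [0.5543, -0.0342, 0.0764]
ee_rot: [0.602, 0.799, 0.001, 0.0]
ft_force: [3.2, 0.8, -0.9]
finger_gap: 0.0394
```

Emit:
arm_command --targets '[{"travel": [0,0,0],"twist": [0,0,0.12]},{"travel": [0,0,0],"twist": [0,0,0.12]},{"travel": [0,0,0],"twist": [0,0,0.12]},{"travel": [0,0,0],"twist": [0,0,0.12]},{"travel": [0,0,0],"twist": [0,0,0.12]},{"travel": [0,0,0],"twist": [0,0,0]},{"travel": [0,0,0],"twist": [0,0,0]}]'

```text
t: 21.3
position: [0.5535, -0.0341, 0.076]
ee_rot: [0.81, 0.586, -0.0, -0.0]
ft_force: [-1.3, 1.1, -1.1]
finger_gap: 0.0397
```

Emit:
arm_command --targets '[{"travel": [0,0,0],"twist": [0,0,0.12]},{"travel": [0,0,0],"twist": [0,0,0.12]},{"travel": [0,0,0],"twist": [0,0,0.12]},{"travel": [0,0,0],"twist": [0,0,0.11]},{"travel": [0,0,0],"twist": [0,0,0]},{"travel": [0,0,0],"twist": [0,0,0]},{"travel": [0,0,0],"twist": [0,0,0]}]'

```text
t: 22.0
position: [0.5528, -0.0337, 0.0755]
ee_rot: [0.924, 0.382, -0.001, -0.001]
ft_force: [-4.3, 3.8, -2.7]
finger_gap: 0.0399
```

Run:
```python
from h import *
st=dict(read_state()); print(st['position'],st['ft_force'].round(2),st['moment'].round(3),st['finger_gap'],st['joint_positions'].round(2),R.from_quat(st['ee_rot']).as_matrix()[:,0])
```

```text
[ 0.55277998 -0.0337014   0.07549789] [-4.28  3.84 -2.72] [ 0.429  0.308 -0.027] 0.039903015861337786 [-0.16  0.01  1.97  0.    1.16  0.63] [ 0.70874204  0.7054673  -0.00078127]
```

Emit:
arm_command --targets '[{"travel": [0,0,0],"twist": [0,0,0]},{"travel": [0,0,0],"twist": [0,0,0]},{"travel": [0,0,0],"twist": [0,0,0]},{"travel": [0,0,0],"twist": [0,0,0]},{"travel": [0,0,-0.03],"twist": [0,0,0]},{"travel": [0,0,-0.04],"twist": [0,0,0]},{"travel": [0,0,-0.03],"twist": [0,0,-0.12]},{"travel": [0,0,0],"twist": [0,0,-0.12]}]' --jaw 0.08

```text
t: 22.8
position: [0.5575, -0.0351, 0.1831]
ee_rot: [0.871, 0.491, 0.004, 0.004]
ft_force: [0.7, -0.3, 0.9]
finger_gap: 0.0799
```

Emit:
arm_command --targets '[{"travel": [0,0,0],"twist": [0,0,-0.12]},{"travel": [0,0,0],"twist": [0,0,-0.12]},{"travel": [0,0,0],"twist": [0,0,-0.12]},{"travel": [0,0,0],"twist": [0,0,-0.12]},{"travel": [0,0,0],"twist": [0,0,-0.12]},{"travel": [0,0,0],"twist": [0,0,-0.12]},{"travel": [0,0,0],"twist": [0,0,-0.11]},{"travel": [0,0,0],"twist": [0,0,0]}]' --jaw 0.0

```text
t: 23.6
position: [0.554, -0.0345, 0.1766]
ee_rot: [0.602, 0.799, 0.0, 0.0]
ft_force: [0.3, -0.2, 1.1]
finger_gap: 0.0213
```

Emit:
arm_command --targets '[{"travel": [0.045,0.008,0],"twist": [0,0,0]},{"travel": [0.045,0.008,0],"twist": [0,0,0]},{"travel": [0.044,0.008,0],"twist": [0,0,0]},{"travel": [0.044,0.009,0],"twist": [0,0,0]},{"travel": [0,0,0.03],"twist": [0,0,0]},{"travel": [0,0,0.03],"twist": [0,0,0]},{"travel": [0,0,0],"twist": [0,0,0]},{"travel": [0,0,0],"twist": [0,0,0]}]'

```text
t: 24.4
position: [0.5362, 0.1457, 0.1164]
ee_rot: [0.602, 0.798, -0.0, -0.0]
ft_force: [0.2, -0.3, 0.1]
finger_gap: 0.0006
```

Emit:
arm_command --targets '[{"travel": [0,0,0.02],"twist": [0,0,0]},{"travel": [0,0,0.009],"twist": [0,0,0]},{"travel": [0,0,0],"twist": [0,0,0]},{"travel": [0,0,0.002],"twist": [0,0,0]},{"travel": [0,0,0.001],"twist": [0,0,0]},{"travel": [0,0,0],"twist": [0,0,0]},{"travel": [0,0,0],"twist": [0,0,0]}]'

```text
t: 25.1
position: [0.5371, 0.1458, 0.0857]
ee_rot: [0.602, 0.799, 0.001, 0.001]
ft_force: [-1.3, -1.4, 5.3]
finger_gap: 0.0002
```

Emit:
arm_command --targets '[{"travel": [0,0,0.001],"twist": [0,0,0]},{"travel": [0,0,0],"twist": [0,0,0]},{"travel": [0,0,0],"twist": [0,0,0]}]'

```text
t: 25.4
position: [0.5372, 0.1459, 0.0857]
ee_rot: [0.602, 0.799, 0.001, 0.001]
ft_force: [-3.7, 0.1, 11.2]
finger_gap: 0.0005
```

Emit:
arm_command --targets '[{"travel": [0,0,0],"twist": [0,0,0]},{"travel": [0,0,0],"twist": [0,0,0]},{"travel": [0,0,0],"twist": [0,0,0]},{"travel": [0,0,0],"twist": [0,0,0]},{"travel": [0,0,0],"twist": [0,0,0]},{"travel": [0,0,0],"twist": [0,0,0]},{"travel": [0,0,0],"twist": [0,0,0]},{"travel": [0,0,0],"twist": [0,0,0]}]'

```text
t: 26.2
position: [0.5372, 0.1458, 0.0857]
ee_rot: [0.602, 0.799, 0.001, 0.001]
ft_force: [-2.3, -1.2, 9.5]
finger_gap: 0.0003
```

Emit:
arm_command --targets '[{"travel": [0,0,0],"twist": [0,0,0]},{"travel": [0,0,0],"twist": [0,0,0]},{"travel": [0,0,0],"twist": [0,0,0]},{"travel": [0,0,0],"twist": [0,0,0]},{"travel": [0,0,0],"twist": [0,0,0]}]'

```text
t: 26.7
position: [0.5372, 0.1458, 0.0857]
ee_rot: [0.602, 0.799, 0.001, 0.001]
ft_force: [-3.4, -1.9, 8.3]
finger_gap: 0.0006
```

```bash
python3 -c "
from bub import *
bub('v2')"
```

```text
pos [0.5372 0.1458 0.0857] F [-3.37 -1.9   8.31] vial col 265 rows 110 198
row0 106
red  [195, 195, 174, 132, 46, 50, 50, 50, 50, 50, 49, 50, 50, 50, 50, 50, 49, 49, 49, 49, 49, 49, 49, 49, 49, 49, 48, 48, 47, 40, 23, 25, 29, 41, 48, 48, 48, 53, 98, 161, 191, 195, 195, 195, 195, 195, 195, 194, 195, 194, 195, 195, 195, 194, 195, 195, 195, 195, 195, 195, 195, 193, 172, 113, 47, 44, 39, 25, 19, 21, 29, 41, 45, 45, 45, 45, 45, 45, 45, 44, 44, 44, 45, 44, 44, 44, 46, 50, 50, 50, 50, 49, 50, 54, 58, 70, 97, 113, 116, 118, 117, 118, 105, 61]
edgeG [202, 190, 160, 119, 88, 99, 98, 99, 99, 99, 99, 99, 99, 100, 100, 100, 99, 100, 100, 99, 100, 100, 100, 100, 100, 99, 100, 98, 94, 70, 15, 16, 41, 82, 99, 99, 99, 99, 99, 99, 98, 98, 99, 99, 104, 108, 112, 114, 114, 113, 111, 110, 109, 107, 107, 109, 108, 104, 100, 98, 98, 98, 98, 97, 97, 97, 73, 23, 14, 18, 65, 98, 98, 98, 98, 97, 97, 98, 98, 98, 98, 97, 97, 97, 97, 97, 100, 102, 103, 103, 103, 102, 88, 63, 55, 67, 91, 105, 108, 110, 111, 114, 108, 65]
```

Emit:
arm_command --targets '[{"travel": [0,0,0.001],"twist": [0,0,0]},{"travel": [0,0,0],"twist": [0,0,0]},{"travel": [0,0,0],"twist": [0,0,0]},{"travel": [0,0,0],"twist": [0,0,0]},{"travel": [0,0,0],"twist": [0,0,0]},{"travel": [0,0,0],"twist": [0,0,0]},{"travel": [0,0,0],"twist": [0,0,0]},{"travel": [0,0,0],"twist": [0,0,0]}]'

```text
t: 27.55
position: [0.5373, 0.1458, 0.0856]
ee_rot: [0.602, 0.799, 0.001, 0.001]
ft_force: [-5.3, -2.9, 13.7]
finger_gap: 0.0002
```

Emit:
arm_command --targets '[{"travel": [0,0,0],"twist": [0,0,0]},{"travel": [0,0,0],"twist": [0,0,0]},{"travel": [0,0,0],"twist": [0,0,0]},{"travel": [0,0,0],"twist": [0,0,0]},{"travel": [0,0,0],"twist": [0,0,0]}]'

```text
t: 28.05
position: [0.5373, 0.1458, 0.0856]
ee_rot: [0.602, 0.799, 0.0, 0.001]
ft_force: [-5.1, -3.9, 13.3]
finger_gap: 0.0004
```

```bash
python3 -c "
from bub import *
bub('v3')
for n in ('side','scene'): cv2.imwrite(f'pics/{n}F.png',read_camera(n))
from h import *
for n in ('side','scene'):
  for d in find_in(n,'lever_handle')[:2]+find_in(n,'lever_axis')[:1]: print(n,d['p'],d['position'])
  C=cam(n); print([proj(C,q).round(0).tolist() for q in ([.66,-.129,.16],[.642,-.006,.135],[.554,-.033,.11])])
print(read_state()['ft_force'])"
```

```text
pos [0.5373 0.1458 0.0856] F [-5.1  -3.87 13.28] vial col 265 rows 110 198
row0 106
red  [194, 195, 174, 135, 46, 50, 50, 50, 50, 50, 50, 50, 50, 50, 49, 50, 49, 49, 49, 49, 49, 49, 49, 49, 49, 49, 49, 48, 47, 40, 23, 25, 30, 41, 48, 48, 50, 88, 153, 188, 194, 195, 195, 195, 195, 195, 195, 195, 195, 195, 195, 195, 195, 195, 195, 195, 195, 195, 195, 193, 191, 179, 128, 58, 44, 44, 41, 28, 18, 22, 27, 39, 45, 45, 45, 45, 44, 44, 44, 44, 44, 44, 44, 44, 44, 44, 46, 49, 51, 49, 49, 50, 50, 54, 58, 70, 97, 113, 116, 118, 118, 118, 105, 62]
edgeG [202, 191, 161, 121, 89, 99, 99, 99, 99, 99, 100, 99, 100, 100, 100, 99, 100, 100, 99, 99, 100, 99, 100, 99, 99, 99, 99, 98, 94, 71, 14, 16, 40, 82, 98, 99, 99, 100, 99, 99, 99, 99, 100, 104, 109, 112, 114, 113, 111, 108, 108, 107, 108, 108, 108, 108, 107, 103, 100, 99, 98, 99, 98, 97, 97, 97, 73, 24, 13, 16, 66, 98, 97, 98, 98, 98, 98, 98, 98, 97, 98, 97, 97, 97, 97, 97, 99, 103, 104, 103, 103, 103, 90, 65, 55, 66, 90, 106, 109, 110, 114, 118, 112, 73]
side 0.64 [342.3, 213.3]
side 0.68 [278.4, 198.1]
[[357.0, 217.0], [330.0, 195.0], [299.0, 215.0]]
scene 0.89 [251.9, 258.1]
scene 0.76 [278.6, 221.7]
[[239.0, 270.0], [269.0, 245.0], [243.0, 233.0]]
[-5.28958533 -2.80887365 14.59423147]
```

```bash
python3 -c "
from h import *
st=read_state(); print(st['t'],st['ft_force'].round(1)); job_done()"
```

```text
28.4 [-5.3 -2.8 14.6]
the job is handed in; nothing more can be done
```

The job is handed in, at 28.4 s on the robot's clock. The lever is home, the knob is turned, and the gripper is still pressing on the level with the bubble centred.

- **Lever:** I gripped the handle and swung it from about 0.2 rad to its stop. It held against about 14 N of sideways push, at an angle I work out as about 1.4 rad. I had used up the viewable pictures by then, so this rests on that push and on network detections that fit the home pose. I did not see the lever between the two brass pins close up.
- **Knob:** With the foot planted, the bubble first read about +6.4 mm. I turned the knob 1.07 rad clockwise and let go of it.
- **Final press:** The closed fingers press straight down on the thumb pad with about 13–14 N, more than the 3–7 N needed to plant the foot. The bubble settled at about -0.2 mm from the middle.

**Disagreements:**
- The fingers touched down about 25 mm lower than the images and reported tool position implied, on the handle pin and on the pad. I set those heights by contact force, and reused that offset for the knob. The first closing on the handle missed because of this.
- There are also about 6 N of sideways force on the level, which did not seem to move it.

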